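Seat the water-filter cartridge and hold its bayonet collar home

ROBOT

A 6-joint arm with a two-finger parallel gripper is mounted at the origin on the work surface. World frame = base frame: x ahead of the robot, y to its left, z up, the work surface at z = 0. Lengths are in m, angles in rad, forces in N, time in s.
With the tool pointing down it reaches from about 0.25 to 0.775 m from the base axis. Payload 4 kg.
Tool frame: the origin (TCP) lies midway between the tips of the shut fingers; the grasp point (between the pads) lies 19 mm behind it; z points along the fingers, y is the direction in which the jaws open and shut (so a half turn about z gives the same grasp; the last joint's range is limited). The gripper opens to 94 mm and grips with 3 to 60 N. Pads are 16 mm wide; open, the fingers measure 119 mm over their backs; the gripper's body (75 mm by 177 mm) begins 78 mm behind the grasp point.
Start: joints at [1.073, 0.087, 1.371, -0, 1.684, -0.103], TCP at [0.212, 0.508, 0.206] pointing down, gripper open.
Joint ranges: [-3.1, 3.1], [-0.76, 2.03], [0.27, 2.55], [-1.08, 4.22], [0.17, 2.65], [-2.57, 2.57]. Speed limits (rad/s): [2.79, 2.79, 3.14, 3.14, 3.14, 3.14].

INTERFACE

Orientations are given as [roll, pitch, yaw] about the fixed x, y, z axes, in that order (R = Rz(yaw) Ry(pitch) Rx(roll)).
In Python, from bench import get_obs, snapshot, ticket gives the robot as it stands.
- The arm moves only by the shell command python3 -m creep 'ROWS' [OPENING]. ROWS is JSON, a list that holds one entry, the list of rows, each a list of 4 numbers: the shift along the tool's x, y, z in mm, then the turn about the tool's z in degrees. A call has 1 to 8 rows; each row shifts and turns the commanded pose from where the row before left it, along the tool's axes as they then stand; what a row does not reach is not made up. A row lasts 1/8 s, in which the tool goes at most 62.5 mm and 10.7 degrees, less where a joint would pass 70% of its speed; a pose out of reach is approached as far as the arm can. A call with a gripper value outside its range is refused whole. OPENING is the opening, from 0 (shut) to 1 (fully open), set as the call begins (- or left out, the last holds). The fingers move at their own pace and stop on an object; the grip force is fixed at half the most. Time passes only in rows, so rows that do not move let the fingers close. It gives the time, the measured TCP pose, the force and the opening at its end, in the units of the state.
- get_obs(): the state, without advancing time (a new reading comes with each control period).
- snapshot(name): name is "side" or "top"; returns a dict with "color" (384x512x3 uint8, red, green, blue), "depth" (384x512 float32, m along the optical axis (not along the pixel's ray), 0 where there is no reading), "fx", "fy", "cx", "cy" (pixels), "distortion" ([k1, k2, p1, p2, k3] as OpenCV has them; the pictures are not rectified), "extrinsics" (4x4, takes a point from world to camera coordinates). Camera axes: x right, y down, z forward; pixel columns grow to the right and rows downward; lengths in m; the calibration is good to about 2 mm. A picture is of the moment at which its call begins.
- ticket.close_job(): hands the job in, once; it reports no verdict.
The state is a dict: "time": time; "joint_positions": joint angles; "qvel": joint speeds; "joint_torque": joint torques, N m; "tool_pos": TCP position; "ee_rot": TCP orientation; "wrist_force": force on the tool from outside, world axes, zero at the start; "wrist_torque": the same for the moment, N m; "width": finger opening in m.
Only numpy, scipy, OpenCV 4.12 (cv2) and the standard library are available. Lean on these libraries where they do the work, as an engineer would, in place of code of your own. Each camera call takes 0.05 s, during which the arm holds its last target. There are 200 camera calls.

TASK

Fit the counter-top water filter: first press the white cartridge cap down until it is fully seated (no red showing), then push the grey knurled collar lightly down and turn it clockwise (seen from above) until its hidden keyway drops over the pin, and push it fully home against its spring. The program finishes while the gripper is still holding the collar pushed home; leave the bowl, the cutter ring and the pepper mill where they are.

Things in the scene. Friction and masses are not known exactly. Their poses are not given: they have to be found in the camera images.
- filter_unit: White round filter housing, blue stripe, fixed, upright. Origin: centre of its underside, z up its axis, on which cap and collar also lie. Foot 120 mm across; body 96 mm across up to 95 mm high, then tapering to 62 mm across from 110 mm to the shoulder at 125 mm. A steel neck 42 mm across rises to 173 mm. Thin spout along +x to 108 mm from the axis, at most 80 mm high. Yaw varies.
- cap_top (a point): Centre of the flat top of the cartridge's white round cap, 36 mm across and 8 mm thick, with a red band beneath it, in the middle of the neck. Fully seated it is 181 mm above the counter (8 mm above the neck, red hidden); at the start 7 to 12 mm higher.
- cartridge (a joint): How far the cartridge is pressed in, m: 0 is 12 mm proud, 0.012 is fully seated against a hard stop. Starts at 0 to 0.005. It slides stiffly (about 7 N) and stays where it is left.
- collar: Grey knurled cylinder round the neck, captive, 64 mm across, 34 mm high. Origin: centre of its underside, 137 mm above the counter raised (start), 125 mm home on the shoulder. Nothing shows where its one keyway is; it needs a clockwise turn (from above) of 0.4 to 1.25 rad from the start and drops over the pin within about 0.1 rad either way. Turns easily, stays where left.
- collar_top (a point): Centre of the collar's upper face, on the axis: 171 mm above the counter when raised, 159 mm when home.
- collar_travel (a joint): How far the collar is pushed down, m: 0 raised, 0.012 home. A spring lifts it (pushing down takes about 3 N at the start, rising to about 9 N at home); away from the keyway the pin stops it at about 0.003, and it can be turned while pushed lightly. Let go, it springs back up.
- ramekin: White bowl, 84 mm across, 45 mm high; origin at the centre of its underside. Leave alone.
- cutter: Steel ring cutter, 76 mm across, 40 mm high; origin at the centre of its underside. Leave alone.
- mill: Dark wooden pepper mill, 52 mm across, 150 mm high; origin at the centre of its underside. Leave alone.
Mind the look-alikes: they are no part of the job. Of the things that look like the filter_unit, the largest one is meant.

How it is judged:
On the way, in this order (a step that is already met when the one before it is completed fails the run):
1. the cartridge is pressed fully into its seat (value of joint cartridge above 0.0105 m), for 0.2 s.
2. the collar has dropped over the pin and is pushed home (value of joint collar_travel above 0.0102 m), for 0.2 s.
At the end, for the whole second after the job is handed in: The cartridge is seated (within 1.5 mm of its stop) and the collar is held home (within 1.8 mm of its stop) by the gripper's fingers, which press on it with more than 2 N, all through the last second (value of joint cartridge above 0.0105 m and value of joint collar_travel above 0.0102 m and contact force between the fingers and collar above 2 N); the arm keeps its last pose, push and grip.
It fails at once if a bystander (bowl, cutter ring or pepper mill) is moved more than 20 mm or tipped (distance of any of ramekin, cutter, mill from where it was at the start of the episode above 0.02 m or angle between any of ramekin, cutter, mill's own z axis and vertical above 0.4 rad).
It also fails if it takes over 51 s, if anything falls off the work surface, if the arm or the gripper's body presses on something with over 40 N, if the wrist force passes 120 N, or if a joint passes its speed limit or range.

## Working session

There is one attempt and no reset: what is moved stays moved. The work goes in short steps, Python scripts to look and compute and a shell command to move; the robot and the scene stay as the last step left them, time stands still between calls to the robot, and variables do not carry over. Pictures are saved under pics/ and viewed, on a budget of 10 in all, crops included, one or two more only if the job needs it, and the job is handed in when it is done.

```bash
mkdir -p pics; ls; python3 - <<'E'
from bench import get_obs, snapshot
import cv2, numpy as np, pickle
o=get_obs(); print(o)
for n in("side","top"):
    s=snapshot(n); pickle.dump(s,open(n+'.pkl','wb')); cv2.imwrite(f'pics/{n}0.png',s['color'][:,:,::-1])
    E=np.array(s['extrinsics']); print(n,s['fx'],s['fy'],s['cx'],s['cy'],s['distortion'],-E[:3,:3].T@E[:3,3],E[2,:3])
E
```

```text
pics
{'time': 0.0, 'joint_positions': array([ 1.07290166e+00,  8.79731924e-02,  1.37225919e+00,  7.66238041e-07,
        1.68359893e+00, -1.03091482e-01]), 'qvel': array([ 1.18438267e-03,  1.06980025e-03, -5.82814928e-04,  8.25700879e-05,
        1.90841009e-04,  4.56941750e-04]), 'joint_torque': array([ 5.24429761e-04, -3.40180349e+01, -3.02430046e+01,  7.18508684e-02,
        3.28475365e-02, -1.58122421e-04]), 'tool_pos': array([0.21127853, 0.50720099, 0.20429174]), 'ee_rot': array([-3.13936596e+00, -2.31135091e-04,  2.74678930e+00]), 'wrist_force': array([-0.6441191 ,  0.28538872,  0.05202623]), 'wrist_torque': array([0.0437446 , 0.05455151, 0.00322634]), 'width': 0.09403530473131819}
side 396.8474630241858 396.8474630241858 260.1789961336631 190.9210062852713 [-0.03390482  0.          0.          0.          0.        ] [ 0.54821123 -0.63884403  0.7947607 ] [ 0.02864362  0.70258703 -0.7110211 ]
top 436.1258843306706 436.1258843306706 244.11634014249248 194.14811169656483 [-0.086386  0.        0.        0.        0.      ] [ 0.36234215 -0.00725275  1.23853213] [ 0.18649701 -0.00278032 -0.98245159]
```

View pics/side0.png

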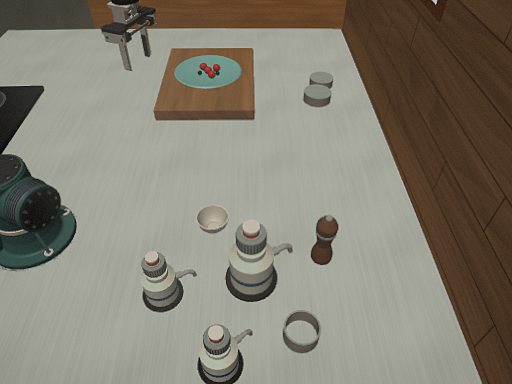

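View pics/top0.png

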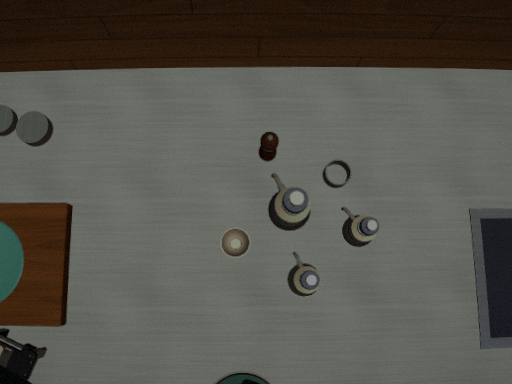

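Side view: three filter look-alikes at (251,260), (161,280) and (219,353). In the top view they are at (292,203), (307,280) and (365,228). The first is clearly the largest, so it is my choice. The bowl is at (212,219), the mill at (323,240) and the cutter ring at (301,331) in the side view.

```bash
cat > h.py <<'E'
import numpy as np, cv2
def KD(s): return np.array([[s['fx'],0,s['cx']],[0,s['fy'],s['cy']],[0,0,1.]]),np.array(s['distortion'],float)
def ray(s,uv):
    K,D=KD(s);E=np.array(s['extrinsics']);n=cv2.undistortPoints(np.array(uv,float).reshape(-1,1,2),K,D).reshape(-1,2)
    return -E[:3,:3].T@E[:3,3],np.c_[n,np.ones(len(n))]@E[:3,:3]
def plane(s,uv,z):
    o,d=ray(s,uv); return o+d*((z-o[2])/d[:,2])[:,None]
def tri(s1,p1,s2,p2):
    o1,d1=ray(s1,p1);o2,d2=ray(s2,p2);d1=d1[0];d2=d2[0]
    t=np.linalg.lstsq(np.c_[d1,-d2],o2-o1,rcond=None)[0];a=o1+t[0]*d1;b=o2+t[1]*d2
    return (a+b)/2,np.linalg.norm(a-b)
def cloud(s):
    h,w=s['depth'].shape;v,u=np.mgrid[:h,:w];o,d=ray(s,np.stack([u,v],-1).reshape(-1,2))
    P=o+d*s['depth'].reshape(-1,1);P[s['depth'].ravel()==0]=np.nan
    return P.reshape(h,w,3)
def blob(mask,near):
    n,l,st,c=cv2.connectedComponentsWithStats(mask.astype(np.uint8))
    k=1+np.argmin(np.linalg.norm(c[1:]-near,axis=1)); return c[k],st[k],l==k
E
python3 - <<'E'
import pickle; from h import *
S=pickle.load(open('side.pkl','rb'));T=pickle.load(open('top.pkl','rb'))
# cap: white, high
out={}
for n,s,near in(('S',S,(250,226)),('T',T,(296,198))):
    P=cloud(s); hsv=cv2.cvtColor(s['color'],cv2.COLOR_RGB2HSV); u,v=near
    print(n,[tuple(hsv[v+k,u])+(round(float(P[v+k,u,2]),3),) for k in(-4,0,4,8,12,16)])
    m=(P[...,2]>0.178)&(np.linalg.norm(np.indices(m.shape)[::-1].transpose(1,2,0)-near,axis=2)<25) if 0 else (P[...,2]>0.178)
    yy,xx=np.mgrid[:384,:512]; m&=np.hypot(xx-u,yy-v)<25
    c,st,mm=blob(m,near); print('cap',c,st,np.nanmedian(P[mm],0),np.nanpercentile(P[mm][:,2],[10,50,90]))
    ring=(P[...,2]>0.135)&(np.hypot(xx-u,yy-v)<40); print('collar+cap',np.nanmean(P[ring],0),np.nanpercentile(P[ring],[2,98],axis=0).round(4).tolist())
    w=(hsv[...,1]<60)&m; c,st,_=blob(w,near); out[n]=c; print('white',c,st)
    a=s['color'][v-50:v+80,u-65:u+65,::-1]; out[n+'i']=cv2.resize(a,(400,400),interpolation=cv2.INTER_CUBIC)
print(tri(S,out['S'],T,out['T']))
cv2.imwrite('pics/crop.png',np.hstack([out['Si'],out['Ti']]))
# obstacles on counter, from side/top depth
P=cloud(T)
for name,(u,v) in dict(bowl=(236,242),mill=(270,140),cutter=(337,173),f2=(307,280),f3=(367,226)).items():
    yy,xx=np.mgrid[:384,:512]; q=P[(np.hypot(xx-u,yy-v)<24)&(P[...,2]>0.02)]; print(name,np.median(q,0).round(3),np.max(q[:,2]).round(3))
E
```

```text
S [(np.uint8(21), np.uint8(32), np.uint8(190), 0.191), (np.uint8(21), np.uint8(31), np.uint8(190), 0.191), (np.uint8(20), np.uint8(32), np.uint8(191), 0.192), (np.uint8(28), np.uint8(29), np.uint8(125), 0.186), (np.uint8(8), np.uint8(81), np.uint8(126), 0.171), (np.uint8(50), np.uint8(18), np.uint8(130), 0.171)]
cap [251.08171206 227.22957198] [242 219  19  18 257] [ 0.55181722 -0.14134756  0.1903768 ] [0.18372252 0.1903768  0.19195713]
collar+cap [ 0.55171663 -0.14976953  0.17040223] [[0.5234, -0.1684, 0.1396], [0.5802, -0.1209, 0.1922]]
white [251.08119658 226.52991453] [242 219  19  16 234]
T [(np.uint8(40), np.uint8(27), np.uint8(143), 0.191), (np.uint8(38), np.uint8(14), np.uint8(142), 0.189), (np.uint8(45), np.uint8(14), np.uint8(142), 0.191), (np.uint8(0), np.uint8(37), np.uint8(62), 0.173), (np.uint8(103), np.uint8(45), np.uint8(80), 0.169), (np.uint8(39), np.uint8(42), np.uint8(79), 0.121)]
cap [296.64739884 198.31213873] [290 191  15  15 173] [ 0.5503017  -0.13865574  0.19126742] [0.18826494 0.19126742 0.19339059]
collar+cap [ 0.54739959 -0.13655999  0.17580358] [[0.5206, -0.1648, 0.1467], [0.5777, -0.1095, 0.1938]]
white [296.70760234 198.25146199] [290 191  15  15 171]
(array([ 0.55125599, -0.13882303,  0.18884853]), np.float64(0.0015281570804092947))
bowl [0.461 0.016 0.036] 0.051
mill [ 0.71  -0.077  0.123] 0.154
cutter [ 0.651 -0.277  0.036] 0.046
f2 [ 0.355 -0.164  0.081] 0.15
f3 [ 0.485 -0.32   0.083] 0.15
```

View pics/crop.png

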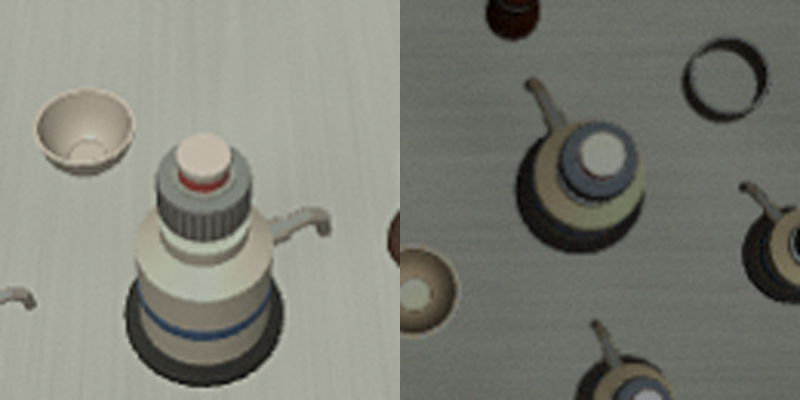

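The crop confirms it: this is the big unit, with the white cap and red band at side pixel (251,227) and the grey collar below. The cap is at (0.5505, -0.139, 0.190), which fits the 188–193 mm expected. I'll travel above everything with the gripper shut.

```bash
python3 -m creep '[[[-20,-16,-5,0],[-40,-33,-5,0],[-40,-33,-5,0],[-40,-33,-5,0],[-40,-33,0,0],[-40,-33,0,0],[-40,-33,0,0],[-40,-33,0,0]]]' 0; python3 -m creep '[[[-40,-33,0,0],[-40,-33,0,0],[-40,-33,0,0],[-40,-33,0,0],[-40,-33,0,0],[-40,-33,0,0],[-20,-20,0,0],[0,0,0,0]]]'
python3 -c "
from bench import get_obs;import numpy as np
for i in range(1): o=get_obs();print(o['time'],o['joint_positions'].round(3),o['ee_rot'],o['width'])
p=o['tool_pos'];y=o['ee_rot'][2];d=np.array([.5505,-.139])-p[:2];print(p,d@[np.cos(y),np.sin(y)],d@[np.sin(y),-np.cos(y)])"
```

```text
time: 1.1
tool_pos: [0.3937, 0.1627, 0.2251]
ee_rot: [-3.142, -0.0, 2.747]
wrist_force: [1.4, 0.6, 0.9]
width: 0.0174
time: 2.1
tool_pos: [0.5496, -0.1385, 0.224]
ee_rot: [-3.142, -0.003, 2.744]
wrist_force: [-0.9, -0.1, -0.3]
width: 0.0004
2.1 [-0.347  0.124  1.294  0.     1.726 -1.52 ] [-3.14154134e+00 -2.59229100e-03  2.74386118e+00] 0.0003902144122168515
[ 0.54956112 -0.13849586  0.22398033] -0.0010608615344571005 -0.00010113514282823878
```

```bash
python3 -m creep '[[[-1,0,10,0],[0,0,10,0],[0,0,8,0],[0,0,2,0],[0,0,2,0],[0,0,2,0],[0,0,0,0]]]'; python3 -m creep '[[[0,0,2,0],[0,0,2,0],[0,0,1,0],[0,0,0,0]]]'
```

```text
time: 2.98
tool_pos: [0.5507, -0.1374, 0.1918]
ee_rot: [3.141, 0.001, 2.747]
wrist_force: [-0.1, -0.2, -0.2]
width: 0.0005
time: 3.48
tool_pos: [0.5507, -0.1374, 0.1882]
ee_rot: [3.141, 0.002, 2.747]
wrist_force: [-2.1, 0.9, 4.5]
width: 0.0005
```

```bash
python3 -m creep '[[[0,0,2,0],[0,0,1,0],[0,0,1,0],[0,0,0,0]]]'; python3 -m creep '[[[0,0,2,0],[0,0,1,0],[0,0,1,0],[0,0,0,0]]]';python3 -m creep '[[[0,0,1,0],[0,0,1,0],[0,0,0,0]]]'
```

```text
time: 3.98
tool_pos: [0.5508, -0.1374, 0.1842]
ee_rot: [3.141, 0.002, 2.747]
wrist_force: [-2.1, 0.7, 5.1]
width: 0.0004
time: 4.47
tool_pos: [0.5508, -0.1374, 0.1812]
ee_rot: [3.141, 0.003, 2.747]
wrist_force: [-2.9, 0.4, 8.5]
width: 0.0007
time: 4.85
tool_pos: [0.5508, -0.1374, 0.1812]
ee_rot: [3.141, 0.004, 2.747]
wrist_force: [-5.5, 0.9, 13.1]
width: 0.0001
```

Stopped at z=0.181 with the force rising, so the cap has reached the hard stop. I'll press a little harder, then lift and check.

```bash
python3 -m creep '[[[0,0,2,0],[0,0,2,0],[0,0,2,0],[0,0,0,0],[0,0,0,0]]]'; python3 -m creep '[[[0,0,-8,0],[0,0,-20,0],[0,0,-30,0],[0,0,-30,0],[0,0,0,0],[0,0,0,0]]]' 1
python3 - <<'E'
from bench import get_obs,snapshot; from h import *
import pickle
s=snapshot('side');t=snapshot('top');pickle.dump((s,t),open('st1.pkl','wb'))
u,v=251,230; P=cloud(s); hsv=cv2.cvtColor(s['color'],cv2.COLOR_RGB2HSV); yy,xx=np.mgrid[:384,:512]
m=(np.hypot(xx-u,yy-v)<12); q=P[m&(P[...,2]<.2)]; print('top pct',np.nanpercentile(q[:,2],[50,75,90]).round(4))
red=((hsv[...,0]<10)|(hsv[...,0]>170))&(hsv[...,1]>75)&(hsv[...,2]>70); print('red px',(red&m).sum())
a=np.hstack([cv2.resize(x['color'][b-60:b+60,c-60:c+60,::-1],(400,400),interpolation=cv2.INTER_CUBIC) for x,b,c in((s,v,u),(t,198,296))])
cv2.imwrite('pics/cap1.png',a); o=get_obs(); print(o['time'],o['tool_pos'],o['wrist_force'])
E
```

```text
time: 5.48
tool_pos: [0.551, -0.1374, 0.1809]
ee_rot: [3.141, 0.009, 2.747]
wrist_force: [-10.8, 4.5, 30.7]
width: 0.0004
time: 6.22
tool_pos: [0.5502, -0.1372, 0.2567]
ee_rot: [-3.142, -0.002, 2.747]
wrist_force: [0.2, 0.2, -0.9]
width: 0.0569
top pct [0.1745 0.1797 0.1809]
red px 0
6.325 [ 0.54984001 -0.13706943  0.25608463] [-0.58544108 -0.21974178 -0.24932569]
```

View pics/cap1.png

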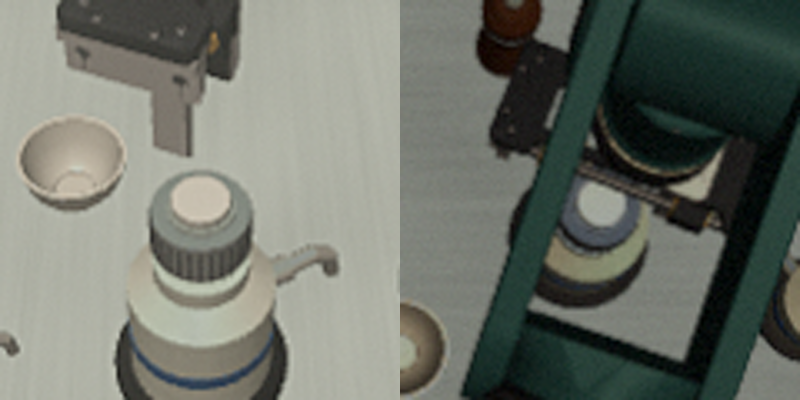

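The cap at crop (200,200) sits flush in the neck with no red showing, and its top is at 0.181. Next I'll refine the axis before going down around the collar.

```bash
python3 - <<'E'
import pickle; from h import *; from bench import get_obs
s,t=pickle.load(open('st1.pkl','rb')); yy,xx=np.mgrid[:384,:512]
for x,near in((s,(251,230)),(t,(297,198))):
    hsv=cv2.cvtColor(x['color'],cv2.COLOR_RGB2HSV); V=hsv[...,2].astype(int); r=np.hypot(xx-near[0],yy-near[1])<12
    th=cv2.threshold(x['color'][r].max(1).reshape(-1,1),0,255,cv2.THRESH_OTSU)[0]
    c,st,_=blob((V>th)&r,near); print(th,c,st,plane(x,c,.181).round(4))
o=get_obs();p=o['tool_pos'];y=o['ee_rot'][2]
for g in((.5505,-.139),): d=np.array(g)-p[:2];print(p,d@[np.cos(y),np.sin(y)],d@[np.sin(y),-np.cos(y)])
E
```

```text
166.0 [250.70050761 229.31472081] [242 223  18  14 197] [[ 0.5512 -0.1392  0.181 ]]
115.0 [295.72666667 198.98666667] [289 193  15  13 150] [[ 0.5501 -0.1374  0.181 ]]
[ 0.54984001 -0.13706943  0.25608463] -0.0013518144628223991 -0.0015281641656470894
```

```bash
python3 -m creep '[[[-1,-1,0,0],[0,0,25,0],[0,0,30,0],[0,0,30,0],[0,0,20,0],[0,0,11,0],[0,0,0,0]]]' 1; python3 -m creep '[[[0,0,0,0],[0,0,0,0],[0,0,0,0],[0,0,0,0],[0,0,0,0],[0,0,0,0]]]' 0
```

```text
time: 7.2
tool_pos: [0.5506, -0.1385, 0.1415]
ee_rot: [-3.142, -0.002, 2.747]
wrist_force: [0.0, -0.2, -0.2]
width: 0.0938
time: 7.95
tool_pos: [0.5521, -0.1371, 0.1432]
ee_rot: [3.138, 0.002, 2.748]
wrist_force: [2.2, 4.7, 2.0]
width: 0.0617
```

The grip pulled the TCP about 2 mm along tool y, so I'll recentre, push lightly down, and make the first 20° of turn, which is below the 23° minimum.

```bash
python3 -m creep '[[[0,2,0,0],[0,0,2,0],[0,0,2,0],[0,0,1,0],[0,0,0,0],[0,0,0,0]]]'; python3 -m creep '[[[0,0,1,0],[0,0,0,5],[0,0,0,5],[0,0,0,5],[0,0,0,5],[0,0,0,0],[0,0,0,0]]]'
```

```text
time: 8.7
tool_pos: [0.5522, -0.1371, 0.1397]
ee_rot: [3.142, 0.002, 2.747]
wrist_force: [-2.4, 1.9, 9.5]
width: 0.0614
time: 9.57
tool_pos: [0.5521, -0.1373, 0.1396]
ee_rot: [3.141, 0.003, 2.397]
wrist_force: [-2.6, 2.7, 12.6]
width: 0.0614
```

Rotation follows, and the collar is on the pin stop at about 3 mm with 12 N. I'll keep turning in small steps and watch z.

```bash
python3 -m creep '[[[0,0,0,4],[0,0,0,4],[0,0,0,0]]]'
```

```text
time: 9.95
tool_pos: [0.5521, -0.1374, 0.1396]
ee_rot: [3.141, 0.003, 2.257]
wrist_force: [-3.2, 1.9, 12.4]
width: 0.0618
```

```bash
python3 -m creep '[[[0,0,0,4],[0,0,0,4],[0,0,0,0]]]'
```

```text
time: 10.32
tool_pos: [0.552, -0.1374, 0.1396]
ee_rot: [3.14, 0.003, 2.117]
wrist_force: [-4.1, 2.1, 12.7]
width: 0.0618
```

```bash
python3 -m creep '[[[0,0,0,4],[0,0,0,4],[0,0,0,0]]]'
```

```text
time: 10.7
tool_pos: [0.5519, -0.1374, 0.1375]
ee_rot: [3.141, 0.001, 1.978]
wrist_force: [-2.1, 1.1, 5.9]
width: 0.0617
```

```bash
python3 -m creep '[[[0,0,0,4],[0,0,0,0]]]'
```

```text
time: 10.95
tool_pos: [0.5518, -0.1374, 0.1373]
ee_rot: [3.141, 0.001, 1.908]
wrist_force: [-0.8, 0.4, 6.1]
width: 0.0612
```

It dropped: z fell 2 mm and the force went from 12.7 to 6 N. Now I'll push it home.

```bash
python3 -m creep '[[[0,0,2,0],[0,0,2,0],[0,0,2,0],[0,0,2,0],[0,0,0,0]]]'; python3 -m creep '[[[0,0,2,0],[0,0,2,0],[0,0,0,0],[0,0,0,0]]]'
```

```text
time: 11.58
tool_pos: [0.5519, -0.1374, 0.1311]
ee_rot: [3.141, 0.002, 1.909]
wrist_force: [-2.9, 2.0, 11.3]
width: 0.0615
time: 12.08
tool_pos: [0.5519, -0.1375, 0.1309]
ee_rot: [3.139, 0.004, 1.909]
wrist_force: [-7.5, 3.5, 24.0]
width: 0.0618
```

```bash
python3 -m creep '[[[0,0,0,0],[0,0,0,0],[0,0,0,0],[0,0,0,0]]]'; python3 - <<'E'
from bench import snapshot; from h import *
s=snapshot('side'); u,v=251,235
P=cloud(s); Z=P[...,2]; yy,xx=np.mgrid[:384,:512]
print(np.round(Z[220:256:2,240:262:3],3))
cv2.imwrite('pics/home.png',cv2.resize(s['color'][v-60:v+60,u-75:u+75,::-1],(750,600),interpolation=cv2.INTER_CUBIC))
E
```

```text
time: 12.58
tool_pos: [0.5519, -0.1375, 0.1309]
ee_rot: [3.139, 0.004, 1.909]
wrist_force: [-8.4, 3.6, 22.5]
width: 0.0615
[[ 0.245  0.246  0.243  0.242  0.241  0.     0.    -0.002]
 [ 0.251  0.242  0.238 -0.     0.     0.    -0.    -0.002]
 [ 0.245  0.     0.181  0.181  0.181  0.18  -0.001 -0.001]
 [ 0.241  0.158  0.181  0.178  0.18   0.181  0.181 -0.001]
 [ 0.235  0.18   0.18   0.178  0.182  0.181  0.179  0.156]
 [ 0.157  0.18   0.182  0.18   0.182  0.181  0.181  0.173]
 [ 0.157  0.179  0.18   0.179  0.182  0.179  0.18   0.172]
 [ 0.157  0.173  0.18   0.179  0.181  0.181  0.177  0.17 ]
 [ 0.158  0.174  0.176  0.178  0.179  0.176  0.172  0.165]
 [ 0.158  0.167  0.172  0.173  0.171  0.173  0.17   0.159]
 [ 0.157  0.161  0.166  0.168  0.171  0.168  0.163  0.158]
 [ 0.159  0.155  0.159  0.163  0.164  0.16   0.157  0.159]
 [ 0.157  0.158  0.159  0.158  0.157  0.157  0.16   0.158]
 [ 0.155  0.158  0.16   0.158  0.158  0.16   0.159  0.154]
 [ 0.145  0.15   0.154  0.156  0.158  0.155  0.153  0.15 ]
 [ 0.138  0.145  0.149  0.15   0.151  0.15   0.145  0.14 ]
 [ 0.133  0.137  0.14   0.144  0.145  0.143  0.139  0.133]
 [ 0.123  0.132  0.134  0.138  0.136  0.137  0.132  0.125]]
```

View pics/home.png

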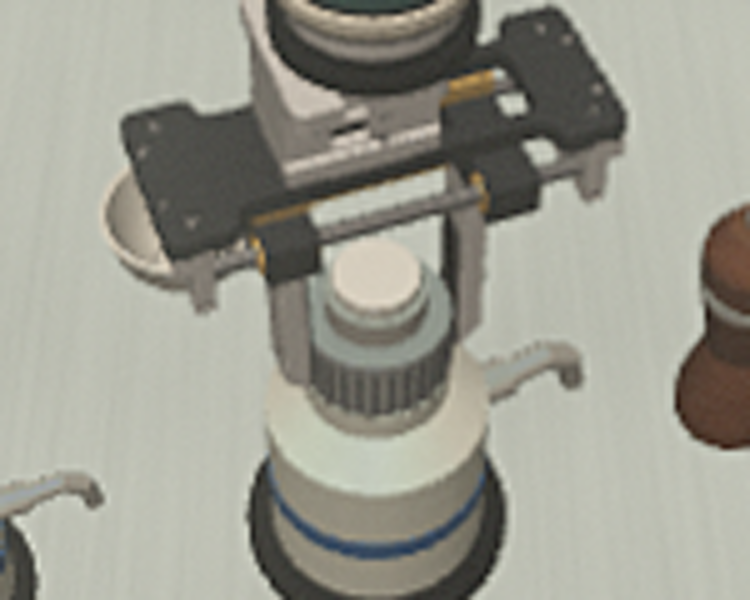

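The fingers grip the collar at crop (380,350), and it sits on the shoulder. Measured heights are 0.158–0.159 for the collar top and 0.180–0.181 for the cap top. No red is showing, and the bowl and mill look undisturbed. Handing in.

```bash
python3 -c "
from bench import ticket;print(ticket.close_job())"
```

```text
the job is handed in; nothing more can be done
None
```

The filter is fitted, and I handed the job in at about 12.6 s with the gripper still holding the collar pushed home. No verdict is reported.

- **Cap:** I pressed it with the shut fingers until it hit its hard stop, with force rising to about 31 N. Afterwards no red pixels were left and the cap top measured about 0.181 m, which is fully seated.
- **Collar:** I gripped it, pushed it lightly down and turned it clockwise about 0.84 rad in total. It dropped over the pin at about 0.7 to 0.77 rad, then I pushed it to its stop.
- **Last checks:** The TCP was steady at z = 0.131 m, about 12 mm below where I gripped the collar, with about 22 N of push. The collar top measured 0.158–0.159 m, against 0.159 m expected.
- **Disagreements:** The two camera views put the axis about 2 mm apart, and the grip shifted the TCP about 2 mm, so I recentred before turning. The finger opening read 61–62 mm on the 64 mm collar.
- **Not measured:** In the last picture the bowl and mill looked undisturbed, but I did not measure their positions. The cutter ring was outside that picture; the arm's path stayed well above it and I saw no unexpected contact forces.

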